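Clamp a heat sink to a circuit board with a torque-limiting knob

TASK

Set the large finned heat sink squarely on the black chip of the circuit board in the bonding stand, its long side pointing towards the rail, and let go. Then slide the clamp carriage round its curved rail, turning it with the bend, until the clamp's foot is over the middle of the heat sink, and turn the knob clockwise until its slip clutch has clicked and the foot is left pressing the heat sink on the chip. Do not shift the other things on the bench.

Things in the scene. Friction and masses are not known exactly. Their poses are not given: they have to be found in the camera images.
- sink_center (a point): Centre of the large heat sink: loose bare aluminium, 50 x 36 mm, 28 mm high, about 0.09 kg, standing on the bench left or right of the stand, fins up. x along the 50 mm length (as the fins run; a half turn makes no difference), z up; the long sides, 36 mm apart, are flat outer fins to grip. The point is half-way up, 14 mm above its underside.
- chip_top (a point): Centre of the top of the flat black square chip (34 x 34 mm, 4 mm thick) on the green board, 24 to 27 mm above the bench. It lies on the circle on which the foot travels. x axis (level) points straight away from the arc's centre, out to the rail: the heat sink's 50 mm length must lie along it, either way round.
- board: Green board, 85 x 94 mm, fixed in the stand; origin at the arc's centre, x through the chip, 120 mm out. A row of capacitors 20 mm high stands 40 mm from the chip's centre towards the arc's centre, a connector 8 mm high 31 mm towards the rail; beside the chip along y it is flat, so the fingers fit there. The board's top is 4 mm below the chip's top.
- stand: The bonding stand, fixed: grey base plate 245 x 330 mm, 10 mm thick, with a round steel rod (12 mm) bent to a level arc of 170 mm radius, axis 66 mm above the bench, on a post at each end (74 mm high). Origin: the centre of that arc, at bench level; x points to the middle of the rail, z up. The rail spans 64 degrees either side of x.
- carriage (a joint): Angle (rad) of the clamp carriage along the rail, 0 to 1.954, growing anticlockwise from above; at 0 it stands 0.977 rad clockwise of the stand's x axis; it starts near that end. It slides stiffly (2.5 N at the screw) and stays where it is left. It can be drawn along by the knob if the hand turns with the bend; a hand that does not turn with it turns the knob.
- carriage_block (a point): The clamp carriage: a bored aluminium block, 36 x 30 mm, 52 to 86 mm above the bench, riding on the rail, with an arm inward to the clamp screw. Origin: middle of the block, 69 mm above the bench; its x axis points away from the arc's centre, the screw is 50 mm back along it (120 mm from the arc's centre).
- knob_grip (a point): Point on the knob's vertical axis at gripping height, 116 mm above the bench. The knob is a round ribbed black cap, 36 mm across, 94 to 130 mm above the bench, with a white line on top, straight above the foot; below it a steel collar 42 mm across with a black mark. Clockwise from above lowers the foot, 6 mm per radian.
- collar (a joint): Turn (rad) of the steel collar and screw under the knob, 0 with the foot fully up, growing clockwise from above; end stop at 2.67. It turns with the knob (0.08 N m) until the foot presses, then stays where it is.
- knob (a joint): Slip (rad) of the knob against its collar, 0 at the start. It stays 0 while the knob carries the collar with it; once the set torque (0.14 N m) is reached the clutch slips and it grows as the knob is turned on clockwise. The first click is at 0.35 rad of slip. Turning back (anticlockwise) lifts the foot again, up to a firm stop.
- foot_face (a point): Centre of the underside of the clamp foot, a round rubber pad 22 mm across below the knob; 60 mm above the bench when up, which is 5 to 8 mm above the top of a heat sink on the chip. It presses with about 10 N when the clutch slips.
- foot: The clamp foot itself (see foot_face); origin at the centre of its underside, z up.
- sink: The large heat sink (see sink_center); origin at the centre of its underside.
- small_sink: Small loose heat sink, 26 x 26 mm, 14 mm high, not to be shifted; origin under its centre.
- jar: Loose jar, 30 mm across, 50 mm high, standing about 58 to 66 mm from the large heat sink's centre along its x axis; not to be shifted; origin under its centre.
- flask: Loose tall flask, 32 mm across, 90 mm high, standing 76 to 86 mm from the large heat sink's centre against its x axis (the end away from the jar); not to be shifted; origin under its centre.
- spool: Loose grey solder spool, 40 mm across, 44 mm high, standing on the stand's base plate near the arc's centre; not to be shifted; origin under its centre.
- bottle: Loose white bottle, 48 mm across, 150 mm high, at the back right; not to be shifted; origin under its centre.
- tape: Loose ring of tape, 72 mm across, 19 mm high, at the back left; not to be shifted; origin under its centre.
- pump: Loose desoldering pump lying at the near right, 22 mm thick, 190 mm long along its x axis (55 mm behind to 135 mm ahead of its origin); not to be shifted; origin on its underside.
There are look-alikes about, which are no part of the job. What is shaped like the sink but blue or green is not meant.

How it is judged:
By the outcome, as a careful person would: the job done as asked, in the order asked, and still so for the second after the job is handed in, with the robot touching nothing.
It also fails if it takes over 61 s, if anything falls off the work surface, if the arm or the gripper's body presses on something with over 40 N, if the wrist force passes 120 N, or if a joint passes its speed limit or range.

ROBOT

A 6-joint arm with a two-finger parallel gripper is mounted at the origin on the work surface. World frame = base frame: x ahead of the robot, y to its left, z up, the work surface at z = 0. Lengths are in m, angles in rad, forces in N, time in s.
With the tool pointing down it reaches from about 0.35 to 0.775 m from the base axis. Payload 7.3 kg.
Tool frame: the origin (TCP) lies on the centre line of the jaws, within the pads' length; the fingertips stand ahead of it and the grasp point (between the pads) lies 11 mm behind it (robot.nose_length is the z of the fingertips in the tool frame, in m); z points along the fingers, y is the line along which they close (so a half turn about z gives the same grasp; the last joint's range is limited). The gripper opens to 92 mm and grips with 3 to 60 N. Pads are 19 mm wide; open, the fingers measure 130 mm over their backs; the gripper's body (75 mm by 190 mm) begins 47 mm behind the grasp point.
Start: joints at [-1.479, 0.342, 1.524, -0, 1.275, -0.146], TCP at [0.124, -0.51, 0.199] pointing down, gripper open.
Joint ranges: [-2.53, 2.53], [-0.77, 2.02], [0.04, 2.7], [-1, 4.14], [0.28, 2.66], [-3.11, 3.11]. Speed limits (rad/s): [2.57, 2.57, 3.14, 3.14, 3.14, 3.14].

INTERFACE

Orientations are given as [roll, pitch, yaw] about the fixed x, y, z axes, in that order (R = Rz(yaw) Ry(pitch) Rx(roll)).
In Python, from cell import robot, cams gives the robot as it stands. The module is installed in compiled form; this text tells all that it offers.
- The arm moves only by the tool carry_out, never from a script. Its argument "deltas" is a list of rows, each a list of 7 numbers: the shift along the tool's x, y, z in cm, then the turn, a rotation vector about the tool's x, y, z in rad, then the opening, from 0 (shut) to 1 (fully open). A call has exactly 8 rows; each row shifts and turns the commanded pose from where the row before left it, along the tool's axes as they then stand; what a row does not reach is not made up. A row lasts 1/12 s, in which the tool goes at most 41.7 mm and 7.16 degrees, less where a joint would pass 70% of its speed; a pose out of reach is approached as far as the arm can. A call is refused whole if a number of a shift passes 4.17 or a number of a turn 0.125, either way. A call with a gripper value outside its range is refused whole. The fingers move at their own pace and stop on an object; "force" is the grip in N (left out, the last holds). Time passes only in rows, so rows that do not move let the fingers close, or fill a call up. It gives the time, the measured TCP pose, the force, the opening and the grip force at its end, in the units of the state.
- robot.observe(): the state, without advancing time (a new reading comes with each control period).
- cams.read_camera(name): name is "scene" or "top" or "wrist"; returns a dict with "image" (384x512x3 uint8, blue, green, red), "depth" (384x512 float32, m along the optical axis (not along the pixel's ray), 0 where there is no reading), "fx", "fy", "cx", "cy" (pixels), "D" ([k1, k2, p1, p2, k3] as OpenCV has them; the pictures are not rectified), "world_to_cam" (4x4, takes a point from world to camera coordinates). Camera axes: x right, y up, looking along -z (the intrinsics and any distortion apply to the point x, -y, -z); pixel columns grow to the right and rows downward; lengths in m; the calibration is good to about 2 mm. A picture is of the moment at which its call begins.
- robot.hand_in(): hands the job in; it is judged then, once.
The state is a dict: "time": time; "qpos": joint angles; "qvel": joint speeds; "joint_efforts": joint torques, N m; "tool_pos": TCP position; "tool_rot": TCP orientation; "contact_force": force on the tool from outside, world axes, zero at the start; "torque": the same for the moment, N m; "opening": finger opening in m; "grip_force": force on a finger pad.
Only numpy, scipy, OpenCV 4.12 (cv2) and the standard library are available. Lean on these libraries where they do the work, as an engineer would, in place of code of your own. Each camera call takes 0.05 s, during which the arm holds its last target. There are 200 camera calls.

## Working session

There is one attempt and no reset: what is moved stays moved. The work goes in short steps, Python scripts to look and compute and a tool call to move; the robot and the scene stay as the last step left them, time stands still between calls to the robot, and variables do not carry over. Pictures are saved under pics/ and viewed, at most 13 in all, crops included, and the job is handed in when it is done.

Besides the shell and the picture viewer there is one more tool, called after "Emit:" by a JSON object that holds its "name" and its "arguments". carry_out: Moves the arm, as the interface text tells. Its arguments: {"type":"object","properties":{"deltas":{"type":"array","items":{"type":"array","items":{"type":"number"}}},"force":{"type":"number"}},"required":["deltas"]}

```bash
mkdir -p pics
cat > h.py <<'E'
import numpy as np, cv2
from cell import robot, cams
def cam(n,save=None):
    c=cams.read_camera(n)
    if save: cv2.imwrite('pics/'+save,c['image'])
    return c
def ray(c,u,v):
    K=np.array([[c['fx'],0,c['cx']],[0,c['fy'],c['cy']],[0,0,1.]])
    p=cv2.undistortPoints(np.array([[[u,v]]],float),K,np.array(c['D'],float))[0,0]
    T=np.linalg.inv(np.array(c['world_to_cam']))
    return T[:3,3],T[:3,:3]@np.array([p[0],-p[1],-1.])
def onz(c,u,v,z):
    o,d=ray(c,u,v); return o+d*(z-o[2])/d[2]
def pd(c,u,v):
    o,d=ray(c,u,v); return o+d*c['depth'][int(v),int(u)]
def proj(c,P):
    K=np.array([[c['fx'],0,c['cx']],[0,c['fy'],c['cy']],[0,0,1.]])
    W=np.array(c['world_to_cam']);q=(W@np.r_[P,1])[:3]*[1,-1,-1]
    return cv2.projectPoints(q.reshape(1,1,3),np.zeros(3),np.zeros(3),K,np.array(c['D'],float))[0].ravel()
E
python3 - <<'E'
from h import *
a=cam('top','a.png');b=cam('scene','b.png')
print(robot.observe(),robot.nose_length)
for c in(a,b):print(np.linalg.inv(np.array(c['world_to_cam'])).round(3),c['fx'])
E
```

```text
{'time': 0.1, 'qpos': array([-1.47902761e+00,  3.42621822e-01,  1.52489787e+00,  4.55661349e-06,
        1.27536885e+00, -1.46044292e-01]), 'qvel': array([-0.00103898, -0.00186461, -0.00307104,  0.00111772,  0.00034476,
       -0.00024919]), 'joint_efforts': array([ 1.72275155e-03, -4.32004631e+01, -2.44693655e+01,  7.18314364e-02,
        5.25761582e-02, -4.81851896e-05]), 'tool_pos': array([ 0.12364381, -0.50984345,  0.19833892]), 'tool_rot': array([-3.14031119e+00, -1.92896960e-04,  2.37811551e-01]), 'contact_force': array([ 0.00346018, -0.16294445,  0.48951987]), 'torque': array([-0.0601883 ,  0.01559678, -0.00956675]), 'grip_force': 0.0, 'opening': 0.09187661550834571} 0.008
[[ 0.01   0.996 -0.089  0.391]
 [-1.     0.011  0.014  0.011]
 [ 0.015  0.089  0.996  1.592]
 [ 0.     0.     0.     1.   ]] 469.3783199945277
[[-0.836 -0.414  0.36   0.868]
 [ 0.548 -0.634  0.545  0.559]
 [ 0.003  0.653  0.757  0.866]
 [ 0.     0.     0.     1.   ]] 359.01831204700983
```

View pics/a.png

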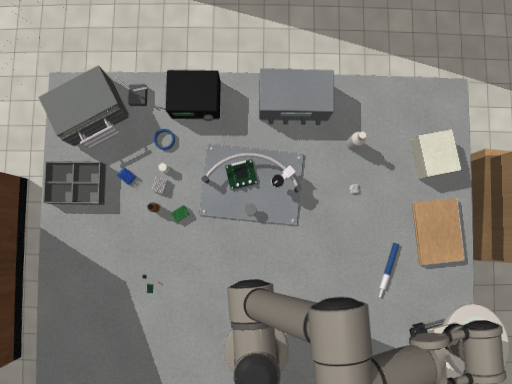

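View pics/b.png

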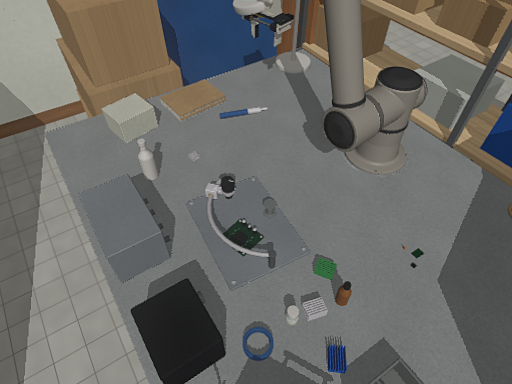

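Top view: the silvery finned block is at (160,185), between a white jar at (163,167) and a brown flask at (153,207). The look-alikes are blue (127,176) and green (180,214), and the small sink is at (354,189). The large bare aluminium one at (160,185) fits; I'll confirm it in an enlarged crop.

Run:
```python
from h import *
a=cv2.imread('pics/a.png');b=cv2.imread('pics/b.png')
c=lambda i,x,y,w,h,s:cv2.resize(i[y:y+h,x:x+w],None,fx=s,fy=s,interpolation=cv2.INTER_CUBIC)
A=c(a,110,135,200,100,4);B=c(b,180,165,200,50,4);C=c(b,180,160,200,180,4)
B=cv2.resize(C,(400,360))
A2=A; out=np.zeros((600,800,3),np.uint8);out[:400]=A
out[400:600,:]=c(b,260,280,100,50,4)[:200].repeat(1,0) if 0 else cv2.resize(b[280:330,260:360],(400,200)).__class__ and np.hstack([cv2.resize(b[280:330,260:360],(400,200)),cv2.resize(b[170:220,180:280],(400,200))])
cv2.imwrite('pics/c.png',out)
```

```text
(no output)
```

View pics/c.png

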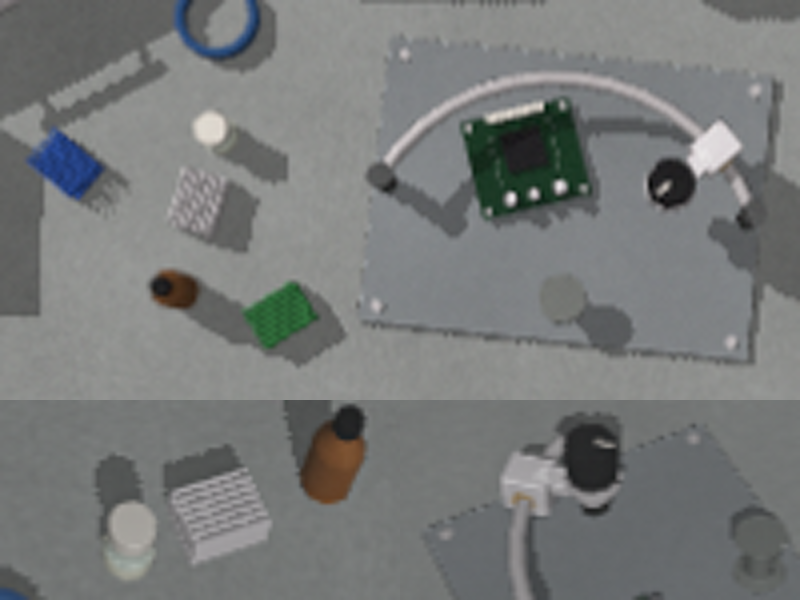

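Crop confirms it: a bare aluminium finned sink at top (159,185), with the white jar and brown flask on its fin axis. The chip is at top (241,172), the knob at (278,181), the block at (289,172).

Run:
```python
from h import *
from scipy.optimize import least_squares
a=cam('top');q=lambda x,y,z:onz(a,x/4+109.6,y/4+134.6,z)
R=np.array([q(x,y,.069)[:2] for x,y in[(390,158),(420,122),(470,90),(520,78),(570,78),(620,87),(660,103),(690,123)]])
s=least_squares(lambda p:np.hypot(*(R-p).T)-.17,R.mean(0)-[.1,0]);C=s.x
print('C',C,abs(s.fun).max())
L=q(380,172,.074);Rr=q(744,213,.074)
print('posts',L,Rr,np.hypot(*(L[:2]-C)),np.hypot(*(Rr[:2]-C)))
d=(Rr-L)[:2];print('stand yaw',np.arctan2(d[0],-d[1]))
P=[q(*p,.01)[:2] for p in[(404,54),(756,90),(376,305),(731,341)]];print('screws',P)
e=P[0]+P[1]-P[2]-P[3];print('yaw by screws',np.arctan2(e[1],e[0]))
def rel(n,p):
    d=p[:2]-C;print(n,p,'r',np.hypot(*d),'ang',np.arctan2(d[1],d[0]))
rel('chip',q(524,150,.0255));rel('knob',q(670,183,.13));rel('block',q(716,149,.086))
B=[q(*p,.0215)[:2] for p in[(463,122),(570,98),(592,192),(487,217)]];
e=B[0]+B[1]-B[2]-B[3];print('board yaw',np.arctan2(e[1],e[0]),np.mean(B,0))
S=[q(*p,.028)[:2] for p in[(181,166),(229,180),(214,236),(166,221)]];print('sink',S,np.mean(S,0))
e=S[0]+S[1]-S[2]-S[3];print(np.arctan2(e[1],e[0]),np.linalg.norm(e)/2)
J=q(210,128,.05);F=q(162,287,.09);print('jar',J,'flask',F,np.arctan2(*(J-F)[[1,0]]))
print('green',q(281,314,.028),'spool',q(563,297,.044))
```

```text
C [0.47722613 0.03070633] 0.002175836307549972
posts [0.56502687 0.17362791 0.074     ] [ 0.53481815 -0.12272672  0.074     ] 0.16773653779889675 0.1638857568621847
stand yaw -0.10158348758035107
screws [array([0.67386789, 0.16222196]), array([ 0.64639374, -0.13833579]), array([0.45961367, 0.18160079]), array([ 0.43243471, -0.11776098])]
yaw by screws -0.09303379478495753
chip [0.59051409 0.05823803 0.0255    ] r 0.11658540899792574 ang 0.23840236759785696
knob [ 0.55247946 -0.05963676  0.13      ] r 0.1175794980030038 ang -0.8762709080960711
block [ 0.58543752 -0.09882221  0.086     ] r 0.1687819547464442 ang -0.8748248609741153
board yaw 0.25059242894991574 [0.58502355 0.05490505]
sink [array([0.57360894, 0.34621774]), array([0.56220448, 0.30533526]), array([0.51495567, 0.31663783]), array([0.52710528, 0.35745897])] [0.54446859 0.33141245]
-0.23598078225505373 0.0482124170310078
jar [0.60300856 0.31828978 0.05      ] flask [0.46853413 0.34535775 0.09      ] -0.19863288967119475
green [0.45041053 0.25878696 0.028     ] spool [0.46643308 0.02387189 0.044     ]
```

Emit:
{"name": "carry_out", "arguments": {"deltas": [[3.1,-2.15,0,0,0,0,0.7],[3.1,-2.15,0,0,0,0,0.7],[3.1,-2.15,0,0,0,0,0.7],[3.1,-2.15,0,0,0,0,0.7],[3.1,-2.15,0,0,0,0,0.7],[3.1,-2.15,0,0,0,0,0.7],[3.1,-2.15,0,0,0,0,0.7],[3.1,-2.15,0,0,0,0,0.7]]}}

```text
time: 0.82
tool_pos: [0.3249, -0.283, 0.1989]
tool_rot: [-3.142, 0.0, 0.237]
contact_force: [0.3, -0.2, 1.1]
opening: 0.0642
grip_force: 0.0
```

Emit:
{"name": "carry_out", "arguments": {"deltas": [[2.14,-3.26,0,0,0,0,0.7],[2.14,-3.26,0,0,0,0,0.7],[2.14,-3.26,0,0,0,0,0.7],[2.14,-3.26,0,0,0,0,0.7],[2.14,-3.26,0,0,0,0,0.7],[2.14,-3.26,0,0,0,0,0.7],[2.14,-3.26,0,0,0,0,0.7],[2.14,-3.26,0,0,0,0,0.7]]}}

```text
time: 1.48
tool_pos: [0.4292, 0.0112, 0.1989]
tool_rot: [3.141, -0.0, 0.238]
contact_force: [0.7, 0.1, 0.1]
opening: 0.0644
grip_force: 0.0
```

```bash
cat >> h.py <<'E'
def go(x,y,z,yaw,n,st=None):
    """tool-frame row steps from the present pose (or st) to x,y,z,yaw in n rows"""
    o=robot.observe();p=o['tool_pos'];w=o['tool_rot'][2]
    if st: p,w=np.array(st[:3]),st[3]
    dw=((yaw-w+np.pi)%(2*np.pi)-np.pi)/n; d=(np.array([x,y,z])-p)/n*100
    for i in range(n):
        a=w+i*dw;print([round(float(v),2) for v in(np.cos(a)*d[0]+np.sin(a)*d[1],np.sin(a)*d[0]-np.cos(a)*d[1],-d[2])]+[0,0,round(float(-dw),3)])
E
python3 - <<'E'
from h import *
o=robot.observe();print(o['tool_pos'],o['tool_rot'],o['time'],o['opening'])
go(.5445,.3315,.18,-.22,10)
E
```

```text
[0.42923878 0.01115346 0.19891375] [ 3.14143307e+00 -4.12765455e-05  2.37829266e-01] 1.4833 0.06440910134472227
[1.87, -2.84, 0.19, 0, 0, 0.046]
[1.74, -2.92, 0.19, 0, 0, 0.046]
[1.61, -3.0, 0.19, 0, 0, 0.046]
[1.47, -3.07, 0.19, 0, 0, 0.046]
[1.33, -3.14, 0.19, 0, 0, 0.046]
[1.18, -3.19, 0.19, 0, 0, 0.046]
[1.03, -3.24, 0.19, 0, 0, 0.046]
[0.88, -3.29, 0.19, 0, 0, 0.046]
[0.73, -3.32, 0.19, 0, 0, 0.046]
[0.58, -3.35, 0.19, 0, 0, 0.046]
```

Emit:
{"name": "carry_out", "arguments": {"deltas": [[1.87,-2.84,0.19,0,0,0.046,0.7],[1.74,-2.92,0.19,0,0,0.046,0.7],[1.61,-3.0,0.19,0,0,0.046,0.7],[1.47,-3.07,0.19,0,0,0.046,0.7],[1.33,-3.14,0.19,0,0,0.046,0.7],[1.18,-3.19,0.19,0,0,0.046,0.7],[1.03,-3.24,0.19,0,0,0.046,0.7],[0.88,-3.29,0.19,0,0,0.046,0.7]]}}

```text
time: 2.15
tool_pos: [0.5216, 0.2669, 0.1832]
tool_rot: [3.141, 0.001, -0.132]
contact_force: [1.6, -0.7, 1.4]
opening: 0.0643
grip_force: 0.0
```

Emit:
{"name": "carry_out", "arguments": {"deltas": [[0.73,-3.32,0.19,0,0,0.046,0.7],[0.58,-3.35,0.19,0,0,0.046,0.7],[0,0,0,0,0,0,0.7],[0,0,0,0,0,0,0.7],[0,0,0,0,0,0,0.7],[0,0,0,0,0,0,0.7],[0,0,0,0,0,0,0.7],[0,0,0,0,0,0,0.7]]}}

```text
time: 2.82
tool_pos: [0.5447, 0.3283, 0.1804]
tool_rot: [-3.141, -0.0, -0.223]
contact_force: [-0.1, -0.0, 0.1]
opening: 0.0642
grip_force: 0.0
```

Run:
```python
from h import *
w=cam('wrist','w1.png')
print(np.linalg.inv(np.array(w['world_to_cam'])).round(3),w['fx'])
```

```text
[[-0.221  0.928  0.3    0.626]
 [-0.975 -0.21  -0.068  0.311]
 [ 0.    -0.307  0.952  0.366]
 [ 0.     0.     0.     1.   ]] 308.7728935938404
```

View pics/w1.png

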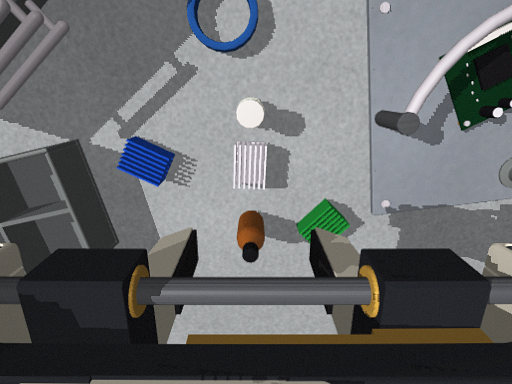

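Wrist view: the sink is at about (251,166), white jar (250,112), flask (251,235). It looks aligned with the jaws. I'll measure it by depth.

Run:
```python
from h import *
w=cam('wrist')
P=np.array([[*pd(w,u,v)] for v in range(128,205) for u in range(222,282)])
m=(P[:,2]>.022)&(P[:,2]<.034)&(np.hypot(P[:,0]-.5445,P[:,1]-.33)<.036);Q=P[m]
r=cv2.minAreaRect((Q[:,:2]*1000).astype(np.float32));print(r,len(Q),np.median(Q[:,2]))
im=w['image'].astype(int)
M=np.zeros((384,512),np.uint8);s=im[128:205,222:282];M[128:205,222:282]=(s.min(2)>170)*255
c=np.argwhere(M>0)[:,::-1];c=c[c[:,1]>135]
X=np.array([onz(w,u,v,.028)[:2] for u,v in c]);X=X[np.hypot(*(X-[.5445,.33]).T)<.036]
print(cv2.minAreaRect((X*1000).astype(np.float32)))
go(.545,.3305,.012,-.22,8)
```

```text
((547.282470703125, 332.7781066894531), (36.10635757446289, 50.03499984741211), 74.93280029296875) 584 0.02792000890856053
((546.537109375, 337.80059814453125), (52.97956848144531, 70.67024993896484), 75.89827728271484)
[-0.0, -0.02, 2.1, 0, 0, -0.0]
[-0.0, -0.02, 2.1, 0, 0, -0.0]
[-0.0, -0.02, 2.1, 0, 0, -0.0]
[-0.0, -0.02, 2.1, 0, 0, -0.0]
[-0.0, -0.02, 2.1, 0, 0, -0.0]
[-0.0, -0.02, 2.1, 0, 0, -0.0]
[-0.0, -0.02, 2.1, 0, 0, -0.0]
[-0.0, -0.02, 2.1, 0, 0, -0.0]
```

Emit:
{"name": "carry_out", "arguments": {"deltas": [[0.13,-0.46,2.1,0,0,0.032,0.7],[0,0,2.2,0,0,0,0.7],[0,0,2.2,0,0,0,0.7],[0,0,2.2,0,0,0,0.7],[0,0,2.2,0,0,0,0.7],[0,0,2.2,0,0,0,0.7],[0,0,2.2,0,0,0,0.7],[0,0,1.7,0,0,0,0.7]]}}

```text
time: 3.58
tool_pos: [0.5464, 0.3327, 0.0083]
tool_rot: [3.141, 0.001, -0.255]
contact_force: [0.0, 0.3, 0.1]
opening: 0.0643
grip_force: 0.0
```

Emit:
{"name": "carry_out", "arguments": {"deltas": [[0,0,0,0,0,0,0.7],[0,0,0,0,0,0,0.2],[0,0,0,0,0,0,0.2],[0,0,0,0,0,0,0.2],[0,0,0,0,0,0,0.2],[0,0,0,0,0,0,0.2],[0,0,0,0,0,0,0.2],[0,0,0,0,0,0,0.2]], "force": 20}}

```text
time: 4.25
tool_pos: [0.5471, 0.3334, 0.0103]
tool_rot: [-3.141, -0.001, -0.254]
contact_force: [-0.1, 0.6, 0.3]
opening: 0.022
grip_force: 0.0
```

Run:
```python
from h import *
from scipy.optimize import least_squares
o=robot.observe();print(o['tool_pos'],o['tool_rot'])
# board & chip from top depth / colour
a=cam('top');im=a['image'].astype(int)
print('d',[pd(a,u,v).round(4) for u,v in[(241,172),(278,181),(225,200),(289,172)]])
g=((im[...,1]>im[...,2]+15)&(im[...,1]>im[...,0]+10)).astype(np.uint8);g[:, :220]=0;g[:,265:]=0;g[:150]=0;g[195:]=0
g=cv2.morphologyEx(g*255,cv2.MORPH_CLOSE,np.ones((9,9)))
print('board',cv2.minAreaRect(np.float32([onz(a,u,v,.0215)[:2]*1000 for v,u in np.argwhere(g)])))
# rail by depth
P=np.array([pd(a,u,v) for v in range(145,190) for u in range(200,300)])
r=P[(P[:,2]>.055)&(P[:,2]<.08)];c0=np.array([.477,.031])
for k in range(3):
    d=np.hypot(*(r[:,:2]-c0).T);r=r[abs(d-.17)<.012]
    s=least_squares(lambda p:np.hypot(*(r[:,:2]-p).T)-.17,c0,loss='soft_l1',f_scale=.003);c0=s.x
print('C',c0,len(r))
K=P[(P[:,2]>.11)&(P[:,2]<.14)];print('knob',K.mean(0),len(K))
```

```text
[0.54706647 0.33344035 0.01029562] [-3.14126026e+00 -5.31005624e-04 -2.54157054e-01]
d [array([0.5917, 0.0571, 0.0189]), array([ 0.5504, -0.0624,  0.131 ]), array([0.4968, 0.1098, 0.0138]), array([ 0.5854, -0.1004,  0.0825])]
board ((583.7947387695312, 57.085628509521484), (82.3065185546875, 92.26895141601562), 14.833763122558594)
C [0.47580752 0.02874262] 428
knob [ 0.55467177 -0.06116424  0.12792365] 116
```

Run:
```python
from h import *
print(robot.observe()['opening'],robot.observe()['grip_force'])
w=cam('wrist');b=cam('scene')['image']
cv2.imwrite('pics/d.png',np.hstack([w['image'][60:384,120:400],cv2.resize(b[250:370,250:390],(378,324))]))
```

```text
0.020085075418593192 0.0
```

View pics/d.png

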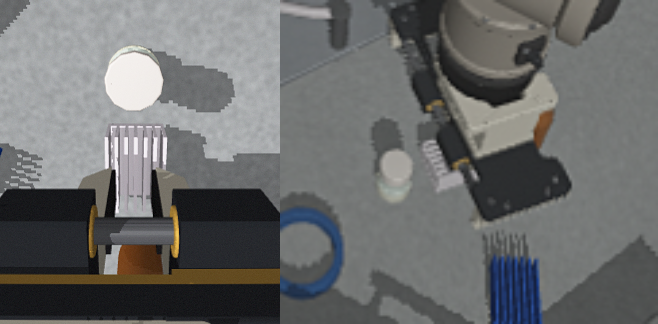

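Wrist view: the sink's fins show at crop (137,165), with the fingers at about (115,205) and (158,205) looking narrower than the sink. I'll check with depth where the sink is relative to the fingers.

Run:
```python
from h import *
w=cam('wrist');o=robot.observe()
T=o['tool_pos'];y=o['tool_rot'][2]
tx=np.array([np.cos(y),np.sin(y),0]);ty=np.array([np.sin(y),-np.cos(y),0]);tz=np.array([0,0,-1])
for n,P in dict(tcp=T,tip=T+.008*tz,grasp=T-.011*tz,padL=T-.01*ty-.011*tz,padR=T+.01*ty-.011*tz,sinkF=T+.025*tx+[0,0,.018],sinkB=T-.025*tx+[0,0,.018]).items(): print(n,proj(w,P).round(),P.round(3))
for v in range(180,330,12):
    print(v,[tuple(((np.array([tx,ty,[0,0,1]])@(pd(w,u,v)-[*T[:2],0]))*1000).astype(int)) for u in(235,246,255,264,275)])
```

```text
tcp [254. 224.] [0.547 0.333 0.01 ]
tip [254. 219.] [0.547 0.333 0.002]
grasp [255. 231.] [0.547 0.333 0.021]
padL [238. 231.] [0.549 0.343 0.021]
padR [271. 231.] [0.544 0.324 0.021]
sinkF [255. 197.] [0.571 0.327 0.028]
sinkB [255. 272.] [0.523 0.34  0.028]
180 [(np.int64(26), np.int64(-12), np.int64(0)), (np.int64(27), np.int64(-5), np.int64(0)), (np.int64(27), np.int64(0), np.int64(0)), (np.int64(27), np.int64(6), np.int64(0)), (np.int64(26), np.int64(13), np.int64(0))]
192 [(np.int64(25), np.int64(-11), np.int64(19)), (np.int64(25), np.int64(-5), np.int64(19)), (np.int64(25), np.int64(0), np.int64(19)), (np.int64(24), np.int64(5), np.int64(18)), (np.int64(25), np.int64(12), np.int64(19))]
204 [(np.int64(21), np.int64(-11), np.int64(29)), (np.int64(20), np.int64(-5), np.int64(28)), (np.int64(20), np.int64(0), np.int64(28)), (np.int64(20), np.int64(5), np.int64(28)), (np.int64(20), np.int64(11), np.int64(28))]
216 [(np.int64(12), np.int64(-11), np.int64(27)), (np.int64(13), np.int64(-5), np.int64(28)), (np.int64(12), np.int64(0), np.int64(26)), (np.int64(13), np.int64(5), np.int64
[... 1370 characters left out ...]
5), np.int64(119))]
300 [(np.int64(25), np.int64(-6), np.int64(120)), (np.int64(26), np.int64(-2), np.int64(121)), (np.int64(26), np.int64(0), np.int64(121)), (np.int64(25), np.int64(2), np.int64(120)), (np.int64(26), np.int64(5), np.int64(121))]
312 [(np.int64(-78), np.int64(-14), np.int64(0)), (np.int64(-63), np.int64(-5), np.int64(17)), (np.int64(-60), np.int64(0), np.int64(21)), (np.int64(-60), np.int64(6), np.int64(21)), (np.int64(-9), np.int64(8), np.int64(83))]
324 [(np.int64(-90), np.int64(-15), np.int64(0)), (np.int64(-63), np.int64(-5), np.int64(29)), (np.int64(-60), np.int64(0), np.int64(32)), (np.int64(-61), np.int64(6), np.int64(31)), (np.int64(-63), np.int64(13), np.int64(29))]
```

Run:
```python
from h import *
w=cam('wrist');o=robot.observe()
T=o['tool_pos'];y=o['tool_rot'][2];print(o['opening'],T)
R=np.array([[np.cos(y),np.sin(y),0],[np.sin(y),-np.cos(y),0],[0,0,1]])
for v in range(200,262,5):
    print(v,*['%d,%d,%d'%tuple(R@(pd(w,u,v)-[*T[:2],0])*1000) for u in(200,210,218,225,230,234,238,272,276,280,285,292,300)])
cv2.imwrite('pics/e.png',cv2.resize(w['image'][170:300,180:330],None,fx=4,fy=4,interpolation=cv2.INTER_CUBIC))
```

```text
0.018396962535296386 [0.54687114 0.33335659 0.00983455]
200 13,-36,0 12,-30,-1 12,-24,-1 22,-17,27 17,-15,11 14,-13,5 21,-9,22 18,10,15 23,12,28 16,16,8 23,17,28 13,25,0 12,30,0
205 9,-36,0 9,-30,0 9,-24,0 19,-17,27 13,-15,11 12,-13,7 17,-9,22 16,10,17 19,12,28 12,16,9 20,17,28 9,25,0 9,30,0
210 5,-37,0 5,-30,0 5,-24,-1 16,-17,27 10,-15,12 8,-13,6 15,-9,23 13,10,18 16,12,28 10,16,11 16,17,27 6,25,1 6,30,0
215 2,-37,1 2,-30,0 1,-25,0 13,-17,27 7,-15,12 4,-13,5 12,-9,24 10,10,20 13,12,27 7,16,12 13,17,27 1,25,0 1,31,0
220 -1,-37,0 -1,-30,0 -1,-25,0 10,-17,28 4,-15,13 1,-13,6 9,-9,25 7,10,21 10,12,28 3,16,12 10,17,28 -1,25,0 -1,31,0
225 -5,-37,0 -5,-30,0 -5,-25,0 6,-17,26 1,-15,15 -2,-13,5 5,-10,24 4,10,22 -2,14,7 1,16,15 7,18,27 -5,25,0 -5,31,0
230 -9,-37,0 -9,-30,0 -9,-25,0 11,-16,42 10,-13,42 8,-11,38 3,-10,26 9,9,39 10,11,41 11,13,43 10,16,41 -8,26,0 -9,31,0
235 -13,-38,0 10,-23,48 10,-19,47 11,-15,48 10,-13,48 9,-11,45 0,-10,25 9,9,45 11,11,48 10,13,47 10,15,48 10,19,47 -12,31,0
240 -16,-38,0 10,-23,53 10,-18,53 11,-15,54 9,-12,52 9,-10,51 -3,-10,26 8,8,50 9,10,52 11,12,54 10,15,53 10,18,54 10,23,53
245 -20,-38,0 11,-22,59 10,-18,59 10,-14,59 10,-12,59 9,-10,56 -6,-10,26 9,8,57 9,10,56 10,12,59 10,14,59 10,18,58 10,22,59
250 35,-17,109 36,-14,110 10,-17,63 10,-14,64 9,-12,62 8,-10,60 -9,-10,27 7,8,58 9,10,62 10,12,63 10,14,64 35,11,109 35,13,109
255 35,-17,112 36,-13,113 9,-17,67 10,-13,68 9,-11,66 9,-9,66 -12,-10,28 4,8,58 8,10,65 10,11,68 10,13,69 35,10,112 36,13,113
260 35,-16,115 36,-13,116 10,-16,73 10,-13,73 8,-11,70 6,-9,66 -16,-10,28 2,8,60 9,9,70 10,11,72 10,13,73 35,10,114 35,12,115
```

View pics/e.png

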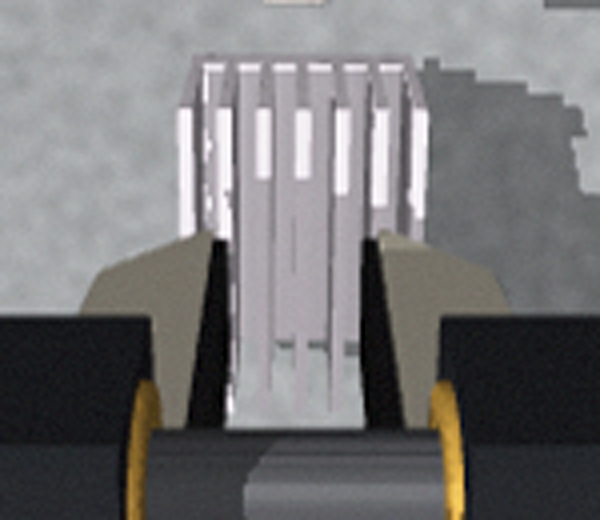

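The enlarged crop shows both fingertips ending at about (215,235) and (375,235), at z≈38 mm. They are above the 28 mm sink, although the reported TCP of z≈10 mm would put the tips at 2 mm. The reported height is about 36 mm off, so I'll go by the camera. I'll open, go lower and check the tip height again.

Emit:
{"name": "carry_out", "arguments": {"deltas": [[0,0,0,0,0,0,0.7],[0,0,0,0,0,0,0.7],[0,0,0,0,0,0,0.7],[0,0,0,0,0,0,0.7],[0,0,0,0,0,0,0.7],[0,0,0,0,0,0,0.7],[0,0,0,0,0,0,0.7],[0,0,0,0,0,0,0.7]]}}

```text
time: 5.17
tool_pos: [0.5469, 0.3333, 0.0099]
tool_rot: [3.141, -0.0, -0.254]
contact_force: [-0.2, -0.8, 0.5]
opening: 0.063
grip_force: 0.0
```

Emit:
{"name": "carry_out", "arguments": {"deltas": [[0,0,0.5,0,0,0,0.7],[0,0,0.5,0,0,0,0.7],[0,0,0.5,0,0,0,0.7],[0,0,0.5,0,0,0,0.7],[0,0,0.4,0,0,0,0.7],[0,0,0,0,0,0,0.7],[0,0,0,0,0,0,0.7],[0,0,0,0,0,0,0.7]]}}

```text
time: 5.83
tool_pos: [0.5471, 0.3334, -0.014]
tool_rot: [-3.141, -0.0, -0.254]
contact_force: [0.1, -0.5, -0.1]
opening: 0.0646
grip_force: 0.0
```

Run:
```python
from h import *
w=cam('wrist');o=robot.observe()
T=o['tool_pos'];y=o['tool_rot'][2];print(o['opening'],T,o['qpos'])
R=np.array([[np.cos(y),np.sin(y),0],[np.sin(y),-np.cos(y),0],[0,0,1]])
for v in range(195,262,5):
    print(v,*['%d,%d,%d'%tuple(R@(pd(w,u,v)-[*T[:2],0])*1000) for u in(190,197,204,212,255,300,307,314,322)])
print(np.linalg.inv(np.array(w['world_to_cam'])).round(3))
```

```text
0.06430619628281356 [ 0.54716224  0.33344863 -0.01386297] [ 4.27846193e-01  7.66998374e-01  1.41299113e+00 -1.13428018e-04
  9.61035595e-01  2.25292643e+00]
195 24,-38,0 24,-33,0 24,-29,0 24,-24,0 24,0,0 24,26,0 24,30,0 24,34,0 24,39,0
200 21,-38,0 21,-34,0 21,-29,0 21,-25,0 25,0,10 21,26,0 21,31,0 21,35,0 21,39,0
205 18,-38,0 18,-34,0 18,-30,0 18,-25,0 24,0,17 18,26,0 18,31,0 18,35,0 18,40,0
210 15,-38,0 14,-34,0 15,-30,0 15,-25,0 24,0,24 15,27,0 15,31,0 15,35,0 15,40,0
215 11,-38,0 12,-34,1 11,-30,0 11,-25,0 23,0,28 12,27,0 12,31,0 11,35,0 11,40,-1
220 8,-39,0 8,-34,0 8,-30,0 8,-25,0 20,0,27 8,27,0 8,31,0 8,36,0 8,41,0
225 5,-39,0 5,-34,0 5,-30,0 4,-25,0 18,0,28 4,27,-1 5,31,0 5,36,0 5,41,0
230 10,-35,17 1,-35,0 1,-30,0 1,-26,-1 15,0,27 2,27,0 2,32,0 9,33,15 10,36,18
235 8,-34,20 -1,-35,0 -1,-31,0 -1,-26,0 12,0,28 0,27,1 -1,32,0 9,32,21 10,35,23
240 9,-33,27 -4,-35,0 -4,-31,0 -4,-26,0 9,0,27 -4,28,0 -4,32,0 7,31,24 10,34,30
245 9,-32,32 0,-32,15 -7,-31,0 -8,-26,0 6,0,28 -8,28,0 -7,32,0 4,31,24 9,33,33
250 6,-32,32 -3,-32,15 -11,-31,1 -11,-26,0 3,0,27 -11,28,0 -11,32,0 2,31,25 9,32,38
255 3,-32,32 -6,-32,15 -15,-31,0 -15,-26,0 1,0,28 -15,28,0 -14,32,0 0,31,26 8,31,41
260 2,-32,35 -8,-32,17 -18,-31,0 -18,-26,0 -2,0,28 -19,28,0 -18,33,0 -2,31,27 6,31,43
[[-0.251  0.921  0.298  0.628]
 [-0.968 -0.239 -0.077  0.313]
 [ 0.    -0.308  0.951  0.172]
 [ 0.     0.     0.     1.   ]]
```

Tips are now at z≈14 mm (tip = reported z + 28 mm). I'll go down 1 cm more and grip.

Emit:
{"name": "carry_out", "arguments": {"deltas": [[0,0,0.4,0,0,0,0.7],[0,0,0.4,0,0,0,0.7],[0,0,0.2,0,0,0,0.7],[0,0,0,0,0,0,0.2],[0,0,0,0,0,0,0.2],[0,0,0,0,0,0,0.2],[0,0,0,0,0,0,0.2],[0,0,0,0,0,0,0.2]], "force": 20}}

```text
time: 6.55
tool_pos: [0.547, 0.3334, -0.0239]
tool_rot: [-3.142, -0.0, -0.254]
contact_force: [-0.1, 0.2, 1.0]
opening: 0.0359
grip_force: 20.3
```

Emit:
{"name": "carry_out", "arguments": {"deltas": [[0,0,0,0,0,0,0.2],[0,0,0,0,0,0,0.2],[0,0,-1,0,0,0,0.2],[0,0,-2,0,0,0,0.2],[0,0,-3,0,0,0,0.2],[0,0,-3,0,0,0,0.2],[0,0,-1,0,0,0,0.2],[0,0,0,0,0,0,0.2]], "force": 20}}

```text
time: 7.22
tool_pos: [0.5488, 0.3343, 0.0797]
tool_rot: [-3.137, -0.005, -0.254]
contact_force: [0.5, -0.8, -0.6]
opening: 0.0361
grip_force: 20.0
```

Run:
```python
from h import *
a=cam('top');w=cam('wrist','w2.png');o=robot.observe();T=o['tool_pos'];y=o['tool_rot'][2];print(T,y,o['opening'],o['grip_force'])
R=np.array([[np.cos(y),np.sin(y),0],[np.sin(y),-np.cos(y),0],[0,0,1]])
P=np.array([R@(pd(w,u,v)-[*T[:2],0])*1000 for v in range(180,290) for u in range(200,310)])
m=(abs(P[:,0])<40)&(abs(P[:,1])<25)&(P[:,2]>90)&(P[:,2]<128)
Q=P[m];h=np.median(Q[:,2]);print('top h',h,len(Q),np.percentile(Q[:,0],[1,50,99]),np.percentile(Q[:,1],[1,99]))
Q=Q[abs(Q[:,2]-h)<4];print(cv2.minAreaRect(Q[:,:2].astype(np.float32)))
# wider rail fit + chip from top cam
P=np.array([pd(a,u,v) for v in range(145,200) for u in range(198,300)])
r=P[(P[:,2]>.06)&(P[:,2]<.075)]
from scipy.optimize import least_squares
r=r[abs(np.hypot(*(r[:,:2]-[.476,.029]).T)-.17)<.01]
s=least_squares(lambda p:np.hypot(*(r[:,:2]-p[:2]).T)-p[2],[.476,.029,.17],loss='soft_l1',f_scale=.003);print(s.x)
im=a['image'];k=(im.max(2)<45).astype(np.uint8);k[:,:228]=0;k[:,255:]=0;k[:158]=0;k[188:]=0
n,l,st,ce=cv2.connectedComponentsWithStats(k);i=1+np.argmax(st[1:,4]);print(st[i],ce[i],onz(a,*ce[i],.0255))
print(cv2.minAreaRect(np.float32([onz(a,u,v,.0255)[:2]*1000 for v,u in np.argwhere(l==i)])))
```

```text
[0.54637402 0.33314273 0.07529767] -0.25415828515654737 0.03560813698074913 19.999780654907227
top h 107.86978730376859 4287 [-18.10302467  11.43708818  26.02280885] [-23.80907419  23.63743347]
((3.361614227294922, -0.25165367126464844), (45.77304458618164, 49.455726623535156), 0.03484497591853142)
[0.47723345 0.02867296 0.16874304]
[232 162  21  17 161] [241.65838509 170.44720497] [0.59615235 0.05475913 0.0255    ]
((596.1156005859375, 48.50051498413086), (44.11098098754883, 68.01958465576172), 31.89274024963379)
```

```bash
python3 -c "
from h import *
go(.585,.14,.09,.245,7)"
```

```text
[1.23, 2.53, -0.21, 0, 0, -0.071]
[1.04, 2.61, -0.21, 0, 0, -0.071]
[0.86, 2.68, -0.21, 0, 0, -0.071]
[0.66, 2.73, -0.21, 0, 0, -0.071]
[0.47, 2.77, -0.21, 0, 0, -0.071]
[0.27, 2.8, -0.21, 0, 0, -0.071]
[0.07, 2.81, -0.21, 0, 0, -0.071]
```

Emit:
{"name": "carry_out", "arguments": {"deltas": [[1.23,2.53,-0.21,0,0,-0.071,0.2],[1.04,2.61,-0.21,0,0,-0.071,0.2],[0.86,2.68,-0.21,0,0,-0.071,0.2],[0.66,2.73,-0.21,0,0,-0.071,0.2],[0.47,2.77,-0.21,0,0,-0.071,0.2],[0.27,2.8,-0.21,0,0,-0.071,0.2],[0.07,2.81,-0.21,0,0,-0.071,0.2],[0,0,0,0,0,0,0.2]]}}

```text
time: 7.98
tool_pos: [0.5854, 0.1354, 0.0885]
tool_rot: [3.14, 0.004, 0.242]
contact_force: [0.4, -0.2, -0.8]
opening: 0.0362
grip_force: 20.0
```

Emit:
{"name": "carry_out", "arguments": {"deltas": [[0,0,0,0,0,0,0.2],[0,0,0,0,0,0,0.2],[0,0,0,0,0,0,0.2],[0,0,0,0,0,0,0.2],[0,0,0,0,0,0,0.2],[0,0,0,0,0,0,0.2],[0,0,0,0,0,0,0.2],[0,0,0,0,0,0,0.2]]}}

```text
time: 8.65
tool_pos: [0.5854, 0.1407, 0.0906]
tool_rot: [3.142, -0.0, 0.243]
contact_force: [0.3, 0.1, -1.2]
opening: 0.0359
grip_force: 20.0
```

Run:
```python
from h import *
w=cam('wrist','w3.png');np.savez('w3.npz',**w);o=robot.observe();print(o['tool_pos'],o['tool_rot'],proj(w,np.array([.592,.057,.0255])))
```

```text
[0.58543017 0.14057087 0.09062472] [ 3.14149067e+00 -8.48487908e-05  2.43017848e-01] [349.16924932 207.79544507]
```

View pics/w3.png

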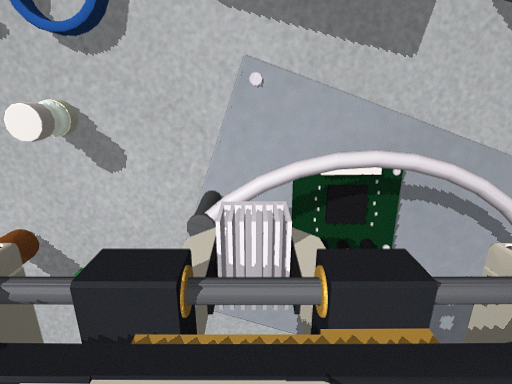

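Wrist view: chip at about (347,204), square with the image, so its yaw matches the tool's. The rail arc spans (215,215)–(512,215) and the held sink is at (254,240).

Run:
```python
from h import *
from scipy.optimize import least_squares
w=dict(np.load('w3.npz'));im=w['image']
k=np.zeros((384,512),np.uint8);k[178:232,318:378]=(im[178:232,318:378].max(2)<48)
n,l,st,ce=cv2.connectedComponentsWithStats(k);i=1+np.argmax(st[1:,4]);print(st[i],ce[i])
v,u=map(int,ce[i][::-1]);z=np.median([pd(w,x,y)[2] for x in range(u-6,u+7,3) for y in range(v-6,v+7,3)]);print('chip z',z)
Q=np.float32([onz(w,x,y,z)[:2]*1000 for y,x in np.argwhere(l==i)]);r=cv2.minAreaRect(Q);print(r,Q.mean(0))
P=np.array([pd(w,x,y) for y in range(145,225,2) for x in range(215,512,2)])
R=P[(P[:,2]>.062)&(P[:,2]<.076)&(P[:,0]>.5)];R=R[abs(np.hypot(*(R[:,:2]-[.477,.029]).T)-.17)<.012]
for k in range(3):
    s=least_squares(lambda p:np.hypot(*(R[:,:2]-p).T)-.17,[.477,.029],loss='soft_l1',f_scale=.002);R=R[abs(np.hypot(*(R[:,:2]-s.x).T)-.17)<.006]
C=s.x;print('C',C,len(R));c=np.array(r[0])/1000;d=c-C;print('r',np.hypot(*d),'ang',np.arctan2(d[1],d[0]))
# held sink in tool frame
o=robot.observe();T=o['tool_pos'];y=o['tool_rot'][2]
M=np.array([[np.cos(y),np.sin(y),0],[np.sin(y),-np.cos(y),0],[0,0,1]])
for v in range(196,226,3): print(v,['%d,%d,%d'%tuple(M@(pd(w,u,v)-[*T[:2],0])*1000) for u in(220,232,254,276,288)])
```

```text
[ 318  178   60   49 2202] [346.77974569 200.43324251]
chip z 0.024368253728639988
((595.7136840820312, 60.31792449951172), (44.52738571166992, 51.42670822143555), 13.96631145477295) [597.499     60.805546]
C [0.47789948 0.03401404] 1234
r 0.12071487454047056 ang 0.2196631942991935
196 ['-6,-30,14', '12,-16,70', '12,0,70', '-7,19,11', '-7,30,11']
199 ['8,-25,66', '10,-16,71', '-11,0,9', '-11,19,9', '-10,30,10']
202 ['7,-24,70', '25,-12,117', '25,0,117', '25,11,117', '-14,30,9']
205 ['25,-18,121', '25,-12,122', '25,0,121', '25,11,120', '-16,31,10']
208 ['24,-18,125', '25,-12,126', '25,0,126', '25,10,125', '-20,31,9']
211 ['25,-18,129', '25,-11,130', '25,0,130', '25,10,130', '24,16,129']
214 ['25,-17,134', '25,-11,134', '25,0,134', '25,10,133', '25,16,134']
217 ['25,-17,137', '25,-11,138', '25,0,138', '25,9,138', '25,15,137']
220 ['24,-17,140', '24,-11,140', '25,0,142', '25,9,141', '25,15,141']
223 ['23,-16,141', '23,-11,140', '23,0,141', '24,9,142', '23,15,142']
```

Run:
```python
from h import *
w=dict(np.load('w3.npz'));im=w['image'].astype(int)
print(im[204,315:380:4].tolist())
for t in (6,10):
    k=np.zeros((384,512),np.uint8);s=im[175:235,315:380];k[175:235,315:380]=(s.max(2)<60)&(s[...,1]-s[...,2]<t)&(s[...,1]-s[...,0]<t)
    k=cv2.morphologyEx(k,cv2.MORPH_OPEN,np.ones((5,5)))
    n,l,st,ce=cv2.connectedComponentsWithStats(k);i=l[204,347];print(st[i],ce[i])
    Q=np.float32([onz(w,x,y,.0245)[:2]*1000 for y,x in np.argwhere(l==i)]);print(cv2.minAreaRect(Q),Q.mean(0))
```

```text
[[20, 33, 6], [19, 35, 13], [18, 33, 10], [22, 18, 20], [28, 27, 28], [26, 22, 26], [26, 25, 24], [28, 26, 23], [26, 21, 23], [27, 25, 26], [28, 24, 27], [25, 22, 22], [28, 26, 27], [22, 40, 11], [22, 46, 9], [109, 118, 104], [25, 52, 7]]
[ 326  186   41   37 1412] [345.74929178 203.66005666]
((594.0925903320312, 60.40171813964844), (33.52650451660156, 34.241905212402344), 14.016966819763184) [594.5385    60.745403]
[ 326  185   42   38 1496] [346.14037433 203.51470588]
((594.5106811523438, 60.477455139160156), (34.4307746887207, 34.98390579223633), 13.955427169799805) [594.7416    60.456123]
```

Emit:
{"name": "carry_out", "arguments": {"deltas": [[-0.37,2.66,0,0,0,0,0.2],[-0.37,2.66,0,0,0,0,0.2],[-0.36,2.67,0,0,0,0,0.2],[0,0,1,0,0,0,0.2],[0,0,1.5,0,0,0,0.2],[0,0,1.5,0,0,0,0.2],[0,0,1.0,0,0,0,0.2],[0,0,0,0,0,0,0.2]]}}

```text
time: 9.37
tool_pos: [0.5923, 0.0605, 0.0382]
tool_rot: [-3.14, 0.004, 0.243]
contact_force: [-0.7, -0.0, -1.4]
opening: 0.0361
grip_force: 20.0
```

Emit:
{"name": "carry_out", "arguments": {"deltas": [[0,0,1.0,0,0,0,0.2],[0,0,1.0,0,0,0,0.2],[0,0,1.0,0,0,0,0.2],[0,0,0.4,0,0,0,0.2],[0,0,0,0,0,0,0.2],[0,0,0,0,0,0,0.2],[0,0,0,0,0,0,0.2],[0,0,0,0,0,0,0.2]]}}

```text
time: 10.03
tool_pos: [0.5945, 0.0602, 0.0072]
tool_rot: [3.141, -0.001, 0.243]
contact_force: [0.7, 0.1, -1.2]
opening: 0.0359
grip_force: 20.0
```

Run:
```python
from h import *
w=cam('wrist');np.savez('w4.npz',**w);o=robot.observe();T=o['tool_pos'];y=o['tool_rot'][2];print(T,o['tool_rot'],o['contact_force'])
d=np.array([.5943,.0604])-T[:2];print('to chip tool x,y mm',1e3*(d[0]*np.cos(y)+d[1]*np.sin(y)),1e3*(d[0]*np.sin(y)-d[1]*np.cos(y)))
M=np.array([[np.cos(y),np.sin(y),0],[np.sin(y),-np.cos(y),0],[0,0,1]])
u=int(proj(w,np.r_[T[:2],.05])[0])
for v in range(170,240,4): print(v,['%d,%d,%d'%tuple(M@(pd(w,u+k,v)-[*T[:2],0])*1000) for k in(-40,-20,0,20,40)])
cv2.imwrite('pics/w4.png',cv2.resize(w['image'][150:280,180:340],None,fx=4,fy=4))
```

```text
[0.59436641 0.06015263 0.00712615] [ 3.14124802e+00 -9.66682932e-04  2.42749981e-01] [ 0.01968772 -0.78587916 -0.4504825 ]
to chip tool x,y mm -0.005003638794862939 -0.25608134452595765
170 ['52,-16,70', '53,-8,71', '52,0,69', '52,7,70', '52,16,70']
174 ['51,-16,70', '51,-8,71', '51,0,72', '51,7,72', '51,16,71']
178 ['49,-16,72', '50,-8,72', '49,0,71', '49,7,71', '49,16,70']
182 ['48,-16,72', '47,-8,70', '48,0,71', '47,8,70', '48,15,72']
186 ['46,-16,71', '45,-8,70', '46,0,70', '46,7,71', '46,16,73']
190 ['44,-16,70', '43,-8,69', '30,0,28', '30,11,29', '44,16,70']
194 ['27,-22,27', '28,-11,27', '25,0,21', '25,11,20', '25,23,20']
198 ['23,-23,21', '22,-11,19', '23,0,20', '23,11,20', '22,24,18']
202 ['20,-23,20', '25,-10,33', '25,0,33', '24,11,32', '20,24,19']
206 ['18,-23,20', '24,-10,37', '25,0,39', '25,10,39', '18,24,20']
210 ['15,-23,20', '22,-10,37', '25,0,45', '25,10,45', '15,24,20']
214 ['12,-24,20', '19,-10,36', '25,0,50', '25,9,51', '12,24,20']
218 ['10,-24,20', '17,-10,37', '25,0,56', '25,9,55', '10,24,20']
222 ['7,-24,21', '15,-10,37', '24,0,59', '24,9,57', '7,24,20']
226 ['4,-24,20', '12,-10,37', '22,0,59', '21,9,57', '5,24,21']
230 ['11,-21,39', '10,-11,37', '20,0,58', '20,9,58', '10,21,38']
234 ['11,-21,44', '7,-11,36', '18,0,59', '18,9,59', '11,21,45']
238 ['10,-21,46', '5,-11,37', '16,0,58', '16,9,59', '11,20,49']
```

View pics/w4.png

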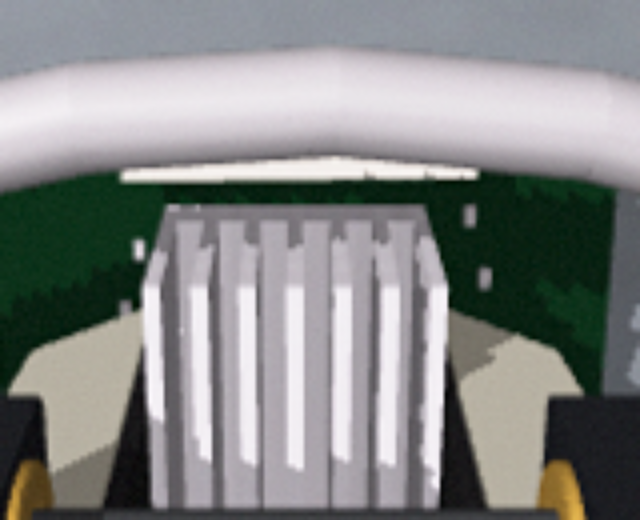

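The crop shows the sink at (295,370), centred and square with the connector (300,175). Now I'll lower it gently to contact.

Emit:
{"name": "carry_out", "arguments": {"deltas": [[0,0,0.3,0,0,0,0.2],[0,0,0.15,0,0,0,0.2],[0,0,0.1,0,0,0,0.2],[0,0,0.05,0,0,0,0.2],[0,0,0,0,0,0,0.2],[0,0,0,0,0,0,0.2],[0,0,0,0,0,0,0.2],[0,0,0,0,0,0,0.2]]}}

```text
time: 10.75
tool_pos: [0.594, 0.0602, 0.0006]
tool_rot: [3.141, -0.0, 0.243]
contact_force: [-0.4, 0.1, -1.2]
opening: 0.0357
grip_force: 20.0
```

Emit:
{"name": "carry_out", "arguments": {"deltas": [[0,0,0.05,0,0,0,0.2],[0,0,0,0,0,0,0.2],[0,0,0,0,0,0,0.2],[0,0,0,0,0,0,0.2],[0,0,0.05,0,0,0,0.2],[0,0,0,0,0,0,0.2],[0,0,0,0,0,0,0.2],[0,0,0,0,0,0,0.2]]}}

```text
time: 11.42
tool_pos: [0.5941, 0.0602, 0.0004]
tool_rot: [3.141, -0.001, 0.243]
contact_force: [-2.0, -0.6, 7.0]
opening: 0.0359
grip_force: 20.0
```

Run:
```python
from h import *
w=cam('wrist');o=robot.observe();T=o['tool_pos'];y=o['tool_rot'][2];print(T,o['contact_force'])
P=np.array([pd(w,u,v) for v in range(195,260) for u in range(215,292)])
Q=P[(P[:,2]>.045)&(P[:,2]<.065)];
M=np.array([[np.cos(y),np.sin(y),0],[np.sin(y),-np.cos(y),0],[0,0,1]]);Q=(Q-[*T[:2],0])@M.T*1000
Q=Q[(abs(Q[:,1])<17)&(Q[:,0]>0)&(Q[:,0]<24)];print(np.percentile(Q[:,2],[50,75,90,97]))
```

```text
[5.94128798e-01 6.01668859e-02 4.11313252e-04] [-2.42546799 -1.23520914  7.58466794]
[52.3079413  52.76117176 53.10460505 53.39270861]
```

Contact at 7 N, sink top at about 53 mm. I'll release, rise, and go above the knob.

Emit:
{"name": "carry_out", "arguments": {"deltas": [[0,0,-0.05,0,0,0,0.2],[0,0,0,0,0,0,0.5],[0,0,0,0,0,0,0.7],[0,0,0,0,0,0,0.7],[0,0,0,0,0,0,0.7],[0,0,0,0,0,0,0.7],[0,0,0,0,0,0,0.7],[0,0,-0.3,0,0,0,0.7]]}}

```text
time: 12.13
tool_pos: [0.5935, 0.0602, 0.0026]
tool_rot: [-3.141, 0.001, 0.243]
contact_force: [0.0, 0.6, 0.2]
opening: 0.0642
grip_force: 0.0
```

Emit:
{"name": "carry_out", "arguments": {"deltas": [[0,0,-1.5,0,0,0,0.7],[0,0,-3,0,0,0,0.7],[0,0,-3,0,0,0,0.7],[0,0,-3,0,0,0,0.7],[0,0,-3,0,0,0,0.7],[0,0,-2.2,0,0,0,0.7],[-2.3,3.4,0,0,0,0,0.7],[-2.3,3.4,0,0,0,0,0.7]]}}

```text
time: 12.8
tool_pos: [0.5666, -0.0162, 0.1621]
tool_rot: [3.14, -0.004, 0.247]
contact_force: [0.4, -0.6, -0.5]
opening: 0.0642
grip_force: 0.0
```

Emit:
{"name": "carry_out", "arguments": {"deltas": [[-2.2,3.4,0,0,0,0,0.7],[0,0,0,0,0,0,0.7],[0,0,0,0,0,0,0.7],[0,0,0,0,0,0,0.7],[0,0,0,0,0,0,0.7],[0,0,0,0,0,0,0.7],[0,0,0,0,0,0,0.7],[0,0,0,0,0,0,0.7]]}}

```text
time: 13.47
tool_pos: [0.5527, -0.0543, 0.16]
tool_rot: [-3.142, 0.0, 0.244]
contact_force: [0.8, 0.2, 0.4]
opening: 0.0642
grip_force: 0.0
```

Run:
```python
from h import *
w=cam('wrist','w5.png');np.savez('w5.npz',**w);o=robot.observe();print(o['tool_pos'],o['tool_rot'],o['qpos'])
P=np.array([pd(w,u,v) for v in range(60,300) for u in range(100,420)])
K=P[(P[:,2]>.127)&(P[:,2]<.134)&(np.hypot(P[:,0]-.554,P[:,1]+.06)<.03)]
print('knob',cv2.minEnclosingCircle((K[:,:2]*1000).astype(np.float32)),K.mean(0),len(K),proj(w,K.mean(0)))
B=P[(P[:,2]>.083)&(P[:,2]<.089)&(np.hypot(P[:,0]-.585,P[:,1]+.1)<.035)]
if len(B):print('block',cv2.minAreaRect((B[:,:2]*1000).astype(np.float32)),len(B))
S=P[(P[:,2]>.048)&(P[:,2]<.056)&(np.hypot(P[:,0]-.594,P[:,1]-.06)<.04)]
if len(S):print('sink',cv2.minAreaRect((S[:,:2]*1000).astype(np.float32)),len(S),np.median(S[:,2]))
```

```text
[ 0.55263691 -0.0544248   0.15994322] [-3.14155057e+00  2.39711533e-04  2.44055436e-01] [-2.36137801e-01  4.30320030e-01  1.50013462e+00 -7.84227819e-05
  1.21137005e+00  1.09063069e+00]
knob ((557.33056640625, -60.34112548828125), 18.966426849365234) [ 0.5581966  -0.05999559  0.1299295 ] 1706 [263.7280095  202.72319528]
block ((585.46875, -92.66751861572266), (30.064298629760742, 50.222740173339844), 42.81654739379883) 1660
sink ((593.5435791015625, 60.90007781982422), (50.41438674926758, 36.94315719604492), 14.030294418334961) 1519 0.052107575147953666
```

View pics/w5.png

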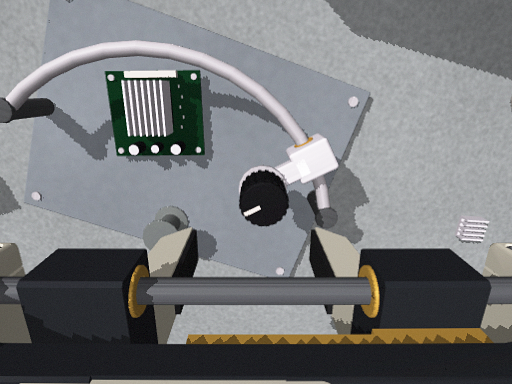

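Wrist view: the sink sits square on the chip at (148,107), the knob is at (264,200) with its white line at lower left, and the block at (314,158). I'll refit the rail centre in this view.

Run:
```python
from h import *
from scipy.optimize import least_squares
w=dict(np.load('w5.npz'))
P=np.array([pd(w,u,v) for v in range(30,150,2) for u in range(10,305,2)])
R=P[(P[:,2]>.064)&(P[:,2]<.076)];R=R[abs(np.hypot(*(R[:,:2]-[.477,.032]).T)-.17)<.012]
for f in(0,1):
    s=least_squares(lambda p:np.hypot(*(R[:,:2]-p[:2]).T)-(p[2] if f else .17),[.477,.032,.17],loss='soft_l1',f_scale=.002);print(s.x,len(R))
C=s.x[:2]
k=np.array([.5575,-.0602])
for C in(least_squares(lambda p:np.hypot(*(R[:,:2]-p[:2]).T)-.17,[.477,.032],loss='soft_l1',f_scale=.002).x,np.array([.4771,.0318])):
    for n,p in(('knob',k),('sink',np.array([.5935,.0609]))):
        d=p-C;print(n,np.hypot(*d),np.arctan2(d[1],d[0]))
go(.5575,-.0602,.074,.244,5)
```

```text
[0.47686998 0.02807417 0.17      ] 1348
[0.48308888 0.028894   0.16440131] 1348
knob 0.11955554921539606 -0.8306246584694116
sink 0.12116144458804111 0.27435522789214006
knob 0.1221808495632601 -0.8525822802829328
sink 0.11998237370547392 0.24497866312686414
[0.07, 0.14, 1.72, 0, 0, 0.0]
[0.07, 0.14, 1.72, 0, 0, 0.0]
[0.07, 0.14, 1.72, 0, 0, 0.0]
[0.07, 0.14, 1.72, 0, 0, 0.0]
[0.07, 0.14, 1.72, 0, 0, 0.0]
```

Emit:
{"name": "carry_out", "arguments": {"deltas": [[0.07,0.14,1.72,0,0,0,0.7],[0.07,0.14,1.72,0,0,0,0.7],[0.07,0.14,1.72,0,0,0,0.7],[0.07,0.14,1.72,0,0,0,0.7],[0.07,0.14,1.72,0,0,0,0.7],[0,0,0,0,0,0,0.7],[0,0,0,0,0,0,0.7],[0,0,0,0,0,0,0.7]]}}

```text
time: 14.18
tool_pos: [0.5582, -0.0611, 0.075]
tool_rot: [3.141, -0.001, 0.243]
contact_force: [-0.0, -1.0, 0.1]
opening: 0.064
grip_force: 0.0
```

Emit:
{"name": "carry_out", "arguments": {"deltas": [[0,0,0,0,0,0,0.2],[0,0,0,0,0,0,0.2],[0,0,0,0,0,0,0.2],[0,0,0,0,0,0,0.2],[0,0,0,0,0,0,0.2],[0,0,0,0,0,0,0.2],[0,0,0,0,0,0,0.2],[0,0,0,0,0,0,0.2]], "force": 30}}

```text
time: 14.85
tool_pos: [0.5577, -0.061, 0.0744]
tool_rot: [3.141, -0.0, 0.243]
contact_force: [-0.9, 0.6, 4.3]
opening: 0.0357
grip_force: 30.0
```

Run:
```python
from h import *
w=cam('wrist');o=robot.observe();print(o['tool_pos'],o['tool_rot'],o['contact_force'],o['torque'],o['opening'])
T=o['tool_pos'];y=o['tool_rot'][2]
M=np.array([[np.cos(y),np.sin(y),0],[np.sin(y),-np.cos(y),0],[0,0,1]])
P=np.array([pd(w,u,v) for v in range(150,290) for u in range(150,360)])
K=P[(P[:,2]>.125)&(P[:,2]<.135)&(np.hypot(P[:,0]-.5575,P[:,1]+.06)<.024)];K=(K-[*T[:2],0])@M.T*1000
K=K[abs(K[:,1])<17];print('knob top extents in tool x,y',K.min(0),K.max(0),len(K))
```

```text
[ 0.55770381 -0.06103939  0.07442892] [ 3.14146631e+00 -3.82806133e-04  2.42826437e-01] [-0.60444342  1.09498395  4.42648315] [0.13837398 0.14357451 0.01434126] 0.03545352784626572
knob top extents in tool x,y [ -4.19464316 -16.99489708 125.00408356] [ 19.26055215  16.99702799 134.80745938] 2586
```

Emit:
{"name": "carry_out", "arguments": {"deltas": [[0.83,-0.48,0,0,0,-0.08,0.2],[0.83,-0.48,0,0,0,-0.08,0.2],[0.83,-0.48,0,0,0,-0.08,0.2],[0.83,-0.48,0,0,0,-0.08,0.2],[0,0,0,0,0,0,0.2],[0,0,0,0,0,0,0.2],[0,0,0,0,0,0,0.2],[0,0,0,0,0,0,0.2]]}}

```text
time: 15.57
tool_pos: [0.582, -0.0315, 0.0744]
tool_rot: [3.141, -0.001, 0.561]
contact_force: [1.6, 3.6, 5.1]
opening: 0.0353
grip_force: 30.0
```

Run:
```python
from h import *
o=robot.observe();T=o['tool_pos'];print(T,o['tool_rot'],o['contact_force'],o['torque'],o['opening'])
a=cam('top');P=np.array([pd(a,u,v) for v in range(140,200) for u in range(220,310)])
B=P[(P[:,2]>.08)&(P[:,2]<.09)];print('block-ish',np.median(B,0),len(B))
for C in([.4777,.0302],[.4771,.0318],[.4777,.0294]):
    d=T[:2]-C;print(np.hypot(*d),np.arctan2(d[1],d[0]))
```

```text
[ 0.58195678 -0.03152411  0.07443003] [ 3.14131464e+00 -1.10813104e-03  5.60696790e-01] [1.61702595 3.56226818 5.09678757] [ 0.50647608 -0.24340542 -0.13487119] 0.03532272609832286
block-ish [ 0.55963106 -0.12003037  0.08163879] 1
0.12115833347449934 -0.5345454651929595
0.12249443682958187 -0.5432898959533843
0.12075273577178937 -0.5288445264171349
```

Emit:
{"name": "carry_out", "arguments": {"deltas": [[0.83,-0.48,0,0,0,-0.08,0.2],[0.83,-0.48,0,0,0,-0.08,0.2],[0.83,-0.48,0,0,0,-0.08,0.2],[0.83,-0.48,0,0,0,-0.08,0.2],[0.83,-0.48,0,0,0,-0.08,0.2],[0.83,-0.48,0,0,0,-0.08,0.2],[0.83,-0.48,0,0,0,-0.08,0.2],[0,0,0,0,0,0,0.2]]}}

```text
time: 16.28
tool_pos: [0.5983, 0.0334, 0.0744]
tool_rot: [3.14, -0.001, 1.125]
contact_force: [2.6, 1.9, 4.3]
opening: 0.0355
grip_force: 30.0
```

Run:
```python
from h import *
o=robot.observe();T=o['tool_pos'];print(T,o['tool_rot'],o['contact_force'],o['torque'],o['opening'])
print('left',np.array([.5935,.0609])-T[:2])
for C in([.4777,.0302],[.4771,.0318],[.4777,.0294]):
    d=T[:2]-C;print(np.hypot(*d),np.arctan2(d[1],d[0]))
```

```text
[0.5982694  0.03342226 0.07442328] [ 3.14003875e+00 -6.16191037e-04  1.12537175e+00] [2.60567995 1.90699867 4.29969972] [ 0.30848357 -0.4546071   0.03575508] 0.03547182604705034
left [-0.0047694   0.02747774]
0.12061245170029132 0.026718988113737505
0.12118026059251444 0.013387557393587983
0.12063647508083705 0.03334816317975504
```

Emit:
{"name": "carry_out", "arguments": {"deltas": [[0.81,-0.47,0,0,0,-0.078,0.2],[0.81,-0.47,0,0,0,-0.078,0.2],[0.81,-0.47,0,0,0,-0.078,0.2],[0,0,0,0,0,0,0.2],[0,0,0,0,0,0,0.2],[0,0,0,0,0,0,0.2],[0,0,0,0,0,0,0.2],[0,0,0,0,0,0,0.2]]}}

```text
time: 16.95
tool_pos: [0.5943, 0.0601, 0.0744]
tool_rot: [3.14, -0.001, 1.352]
contact_force: [4.3, 3.6, 3.8]
opening: 0.0351
grip_force: 30.0
```

Run:
```python
from h import *
o=robot.observe();T=o['tool_pos'];print(T,o['tool_rot'],o['contact_force'],o['torque'],o['opening'])
w=cam('wrist');b=cam('scene');t=cam('top')
B=cv2.resize(b['image'][180:280,180:310],(390,300));W=w['image'][100:290,130:390]
W=cv2.resize(W,(410,300));cv2.imwrite('pics/f.png',np.hstack([B,W]))
y=o['tool_rot'][2]
P=np.array([pd(w,u,v) for v in range(0,290,2) for u in range(0,512,2)])
S=P[(P[:,2]>.048)&(P[:,2]<.056)&(np.hypot(P[:,0]-.594,P[:,1]-.06)<.045)];print(len(S))
if len(S)>20: print(cv2.minAreaRect((S[:,:2]*1000).astype(np.float32)))
B=P[(P[:,2]>.082)&(P[:,2]<.090)&(np.hypot(P[:,0]-.594,P[:,1]-.06)<.085)]
if len(B)>20: print('block',cv2.minAreaRect((B[:,:2]*1000).astype(np.float32)),len(B))
```

```text
[0.59425796 0.06014244 0.07444898] [ 3.13981321e+00 -1.04437634e-03  1.35209443e+00] [4.30064525 3.57266382 3.84051335] [ 0.65139468 -0.79704096 -0.05804271] 0.03510518402723311
218
((591.8881225585938, 70.51457214355469), (49.89155197143555, 17.74107551574707), 13.47903060913086)
block ((624.0654907226562, 70.548828125), (74.29090881347656, 31.918235778808594), 9.408493041992188) 850
```

View pics/f.png

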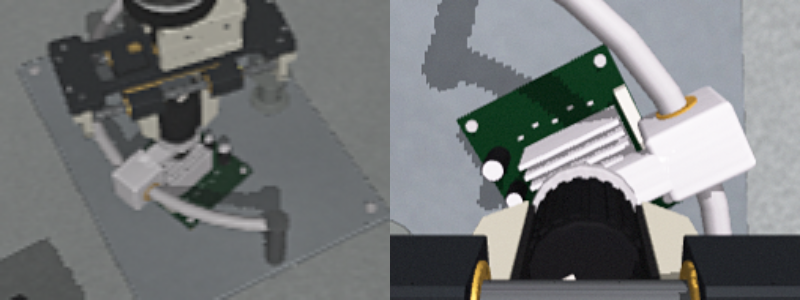

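Scene and wrist crops: the carriage is beside the board, its arm reaching in along the sink's axis and the knob over the sink. Now turn clockwise.

Emit:
{"name": "carry_out", "arguments": {"deltas": [[0,0,0,0,0,0.12,0.2],[0,0,0,0,0,0.12,0.2],[0,0,0,0,0,0.12,0.2],[0,0,0,0,0,0.12,0.2],[0,0,0,0,0,0.12,0.2],[0,0,0,0,0,0.12,0.2],[0,0,0,0,0,0.12,0.2],[0,0,0,0,0,0,0.2]]}}

```text
time: 17.77
tool_pos: [0.5947, 0.0596, 0.0745]
tool_rot: [3.14, -0.002, 0.506]
contact_force: [5.8, 1.9, 2.7]
opening: 0.0354
grip_force: 30.0
```

Run:
```python
from h import *
o=robot.observe();print(o['tool_pos'],o['tool_rot'],o['contact_force'],o['torque'],o['opening'],o['qpos'])
w=cam('wrist');P=np.array([pd(w,u,v) for v in range(0,290,2) for u in range(0,512,2)])
e=np.array([.970,.2416]);q=(P[:,:2]-[.5935,.0609]);al=q@e;la=q@np.array([-e[1],e[0]])
m=(P[:,2]>.083)&(P[:,2]<.089)&(al>.03)&(al<.07)&(abs(la)<.03)
print('block lateral mm',la[m].min()*1e3,la[m].max()*1e3,m.sum(),cv2.minAreaRect((P[m][:,:2]*1000).astype(np.float32)))
```

```text
[0.59471723 0.05956295 0.07447746] [ 3.14005882e+00 -2.43217847e-03  5.05593287e-01] [5.83413456 1.90719195 2.6658975 ] [ 0.42074812 -0.98599346 -0.07898645] 0.03539658321071774 [-2.83068517e-02  5.89351385e-01  1.48321611e+00 -9.44220305e-05
  1.06615091e+00  1.03694359e+00]
block lateral mm -15.353436285512759 14.853576451511444 813 ((641.357666015625, 72.51695251464844), (38.661094665527344, 29.86044692993164), 14.80553913116455)
```

Emit:
{"name": "carry_out", "arguments": {"deltas": [[0,0,0,0,0,0.12,0.2],[0,0,0,0,0,0.12,0.2],[0,0,0,0,0,0.12,0.2],[0,0,0,0,0,0.12,0.2],[0,0,0,0,0,0.12,0.2],[0,0,0,0,0,0.12,0.2],[0,0,0,0,0,0.12,0.2],[0,0,0,0,0,0,0.2]]}}

```text
time: 18.48
tool_pos: [0.5947, 0.059, 0.0745]
tool_rot: [-3.142, -0.003, -0.334]
contact_force: [4.8, 0.0, 3.3]
opening: 0.0354
grip_force: 30.0
```

Run:
```python
from h import *
o=robot.observe();print(o['tool_pos'],o['tool_rot'],o['contact_force'],o['torque'],o['opening'])
```

```text
[0.59470966 0.05904361 0.07448886] [-3.14153206e+00 -2.92772176e-03 -3.34342485e-01] [4.83257841 0.0359151  3.30357349] [ 0.12969133 -0.88517016 -0.0290413 ] 0.03543045542913957
```

Emit:
{"name": "carry_out", "arguments": {"deltas": [[0,0,0,0,0,0.12,0.2],[0,0,0,0,0,0.12,0.2],[0,0,0,0,0,0.12,0.2],[0,0,0,0,0,0,0.2],[0,0,0,0,0,0,0.2],[0,0,0,0,0,0,0.2],[0,0,0,0,0,0,0.2],[0,0,0,0,0,0,0.2]]}}

```text
time: 19.15
tool_pos: [0.5946, 0.0589, 0.0745]
tool_rot: [-3.141, -0.003, -0.684]
contact_force: [5.3, -1.8, 3.4]
opening: 0.0353
grip_force: 30.0
```

Emit:
{"name": "carry_out", "arguments": {"deltas": [[0,0,0,0,0,0,0.4],[0,0,0,0,0,0,0.7],[0,0,0,0,0,0,0.7],[0,0,0,0,0,0,0.7],[0,0,0,0,0,0,0.7],[0,0,0,0,0,0,0.7],[0,0,-1,0,0,0,0.7],[0,0,-2,0,0,0,0.7]]}}

```text
time: 19.82
tool_pos: [0.5915, 0.0605, 0.1025]
tool_rot: [3.138, 0.004, -0.683]
contact_force: [0.3, -0.7, -0.0]
opening: 0.0643
grip_force: 0.0
```

Emit:
{"name": "carry_out", "arguments": {"deltas": [[0,0,-3,0,0,0,0.7],[0,0,-3,0,0,0,0.7],[-3,0,-2,0,0,0,0.7],[-3,0,0,0,0,0,0.7],[0,0,0,0,0,0,0.7],[0,0,0,0,0,0,0.7],[0,0,0,0,0,0,0.7],[0,0,0,0,0,0,0.7]]}}

```text
time: 20.48
tool_pos: [0.5473, 0.0978, 0.1839]
tool_rot: [3.141, -0.0, -0.684]
contact_force: [0.6, -0.2, 0.8]
opening: 0.0642
grip_force: 0.0
```

Run:
```python
from h import *
o=robot.observe();print(o['tool_pos'],o['tool_rot'],o['contact_force'])
w=cam('wrist');b=cam('scene')['image']
W=cv2.resize(w['image'][20:250,130:400],(470,400));B=cv2.resize(b[205:275,190:270],(330,289))
o=np.zeros((400,800,3),np.uint8);o[:,:470]=W;o[:289,470:]=B;cv2.imwrite('pics/g.png',o)
P=np.array([pd(w,u,v) for v in range(0,300) for u in range(0,512)])
K=P[(P[:,2]>.11)&(P[:,2]<.135)&(np.hypot(P[:,0]-.594,P[:,1]-.06)<.025)];print('knob',np.median(K[:,2]),cv2.minEnclosingCircle((K[:,:2]*1000).astype(np.float32)))
S=P[(P[:,2]>.048)&(P[:,2]<.056)&(np.hypot(P[:,0]-.594,P[:,1]-.06)<.034)]
print('sink',cv2.minAreaRect((S[:,:2]*1000).astype(np.float32)),np.median(S[:,2]),len(S))
```

```text
[0.54733457 0.09779199 0.18392366] [ 3.14123153e+00 -1.50650855e-04 -6.83691503e-01] [ 0.64388504 -0.24502457  0.84284955]
knob 0.1299331735106542 ((594.21044921875, 59.868534088134766), 18.995206832885742)
sink ((594.2987060546875, 60.67335510253906), (50.31635284423828, 35.38667678833008), 14.979045867919922) 0.05247001973122983 98
```

View pics/g.png

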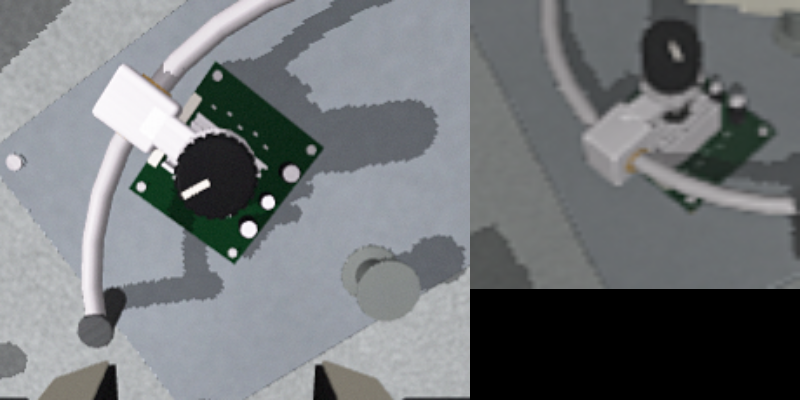

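The final view shows the knob (215,172) centred over the square-set sink, with the carriage arm along its axis. The white line has turned about 2.1 rad clockwise relative to the carriage. Contact is due at about 1.3 rad, so the clutch slipped about 0.8 rad, past the first click. Handing in.

```bash
python3 -c "
from h import *
print(robot.hand_in())"
```

```text
the job is handed in; nothing more can be done
None
```

The job is handed in (hand-in returned no verdict): the heat sink sits square on the chip, long side to the rail, with the clamp foot over its middle. The knob turned about 2.1 rad clockwise, which I work out as about 0.8 rad of clutch slip, past the 0.35 rad click. The arm stands clear, and it touched nothing else that I know of.

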